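Lock a desk stand's column at its mark and keep hold

TASK

Grip the round column of the little tripod stand by its black rubber head, push it down until the bottom edge of the red ring meets the top of the blue hub, and hold it there while you swing the blue cam lever fully closed against its stop, keeping the ring on the hub throughout the swing. Do not let go: finish still gripping the column at the mark with the lever closed, because the column springs back up when released. Leave the other things on the desk where they are.

Things in the scene. Friction and masses are not known exactly. Their poses are not given: they have to be found in the camera images.
- stand: The tripod stand, weighted and immovable: black collar (60 mm across, 70 to 120 mm above the desk) on three splayed dark steel feet reaching 104 mm from the axis. Origin on the desk under the upright column's axis; z up. A steel stop pin (top 133 mm above the desk) stands on the collar's side where the closed lever arrives.
- collar (a point): Centre of the top face of the lever's blue hub (52 mm across), on the column's axis, 130 mm above the desk. Does not move with the column.
- post: Sliding column: aluminium tube 22 mm across with a black rubber head (28 mm across, 30 mm tall) and a brass stud (6 mm across, 10 mm tall) on top. Origin: centre of the head's top face, z up. It slides only up and down: fully out, as at the start, the origin is 105 mm above the hub's top; travel 75 mm. A spring pushes it up (4.5 N at the top, 6 N at the mark). It turns freely about its own axis.
- mark (a point): Centre of the lower edge of the red ring on the column (27 mm across, 6 mm tall). It rides with the column; it sits 46 to 70 mm below the head's top face, different each time. It is only a mark: nothing stops the column there.
- lever (a joint): Angle of the blue cam lever about the column's axis, rad. 0 is open, 1.10 is fully closed (against the stop); it grows counter-clockwise seen from above and stays where it is left (light friction, 0.06 N m). Starts between 0 and 0.25.
- lever_tip (a point): Top outer corner of the lever's blade: an upright radial plate 7 mm thick, 20 to 60 mm from the column's axis, from the hub's top to 44 mm above it. A gripper on the head with the ring at the hub has its fingertips below the blade's top, so turning it counter-clockwise about the column brings a finger's side against the blade and swings it closed.
- bell: brass table bell, loose, foot 64 mm across, 100 mm tall. Origin under its centre. Not to be disturbed.
- pen_cup: empty blue ceramic pen cup, loose, 76 mm across, 95 mm tall. Origin under its centre. Not to be disturbed.
- mug: white mug, loose, 80 mm across, 90 mm tall. Origin under its centre. Not to be disturbed.
- book: closed dark red book lying flat, loose, 130 x 190 x 28 mm. Origin under its centre. Not to be disturbed.
- stapler: green and black stapler, loose, 130 x 34 x 45 mm. Origin under its centre. Not to be disturbed.
- paperweight: green glass paperweight, loose, 72 mm across, 48 mm tall. Origin under its centre. Not to be disturbed.

How it is judged:
By the outcome, as a careful person would: the job done as asked, in the order asked, and still so for the second after the job is handed in, while the arm keeps its last pose, push and grip.
It also fails if it takes over 38 s, if anything falls off the work surface, if the arm or the gripper's body presses on something with over 40 N, if the wrist force passes 120 N, or if a joint passes its speed limit or range.

ROBOT

A 6-joint arm with a two-finger parallel gripper is mounted at the origin on the work surface. World frame = base frame: x ahead of the robot, y to its left, z up, the work surface at z = 0. Lengths are in m, angles in rad, forces in N, time in s.
With the tool pointing down it reaches from about 0.325 to 0.775 m from the base axis. Payload 5.5 kg.
Tool frame: the origin (TCP) lies between the finger pads; the fingertips stand 19 mm ahead of it and the grasp point (between the pads) is the TCP (r.tip_reach is the distance from the TCP to the fingertips, in m); z points along the fingers, y is the line along which they close (so a half turn about z gives the same grasp; the last joint's range is limited). The gripper opens to 85 mm and grips with 20 to 120 N. Pads are 22 mm wide; open, the fingers measure 114 mm over their backs; the gripper's body (76 mm by 85 mm) begins 54 mm behind the grasp point. The pads swing forward as they close: fully open they stand 13 mm farther back than shut.
Start: joints at [1.27, 0.091, 1.231, -0, 1.82, -0.057], TCP at [0.145, 0.582, 0.25] pointing down, gripper open.
Joint ranges: [-2.87, 2.87], [-0.86, 2.18], [0.17, 2.46], [-1.51, 4.65], [0.06, 2.69], [-2.65, 2.65]. Speed limits (rad/s): [2.57, 2.57, 3.01, 3.14, 3.14, 3.14].

INTERFACE

Orientations are given as a unit quaternion [x, y, z, w].
In Python, from cell import r, read_camera, camera_params, hand_in gives the robot as it stands.
- The arm moves only by the tool step_hand, called after ">>>" in YAML: its name, and indented under it one key for each argument. Schema: {"type":"object","properties":{"rows":{"type":"object","properties":{"ticks":{"type":"array","items":{"type":"array","items":{"type":"number"},"minItems":6,"maxItems":6},"minItems":1,"maxItems":8}},"additionalProperties":false,"required":["ticks"]},"jaw":{"type":"number"},"squeeze":{"type":"number"},"only":{"type":"string"},"quiet":{"type":"boolean"},"lines":{"type":"string"}},"required":["rows"],"additionalProperties":false}. rows is an object whose key "ticks" holds a list of rows, 1 to 8 of them, each of 6 numbers: dx, dy, dz in m, then a rotation vector rx, ry, rz in rad; each row shifts and turns the commanded pose from where the row before left it, along the tool's axes as they then stand; what a row does not reach is not made up. A row lasts 1/8 s, in which the tool goes at most 0.0625 m and 0.188 rad, less where a joint would pass 70% of its speed; a pose out of reach is approached as far as the arm can. jaw is the finger opening in m, set as the call begins (left out keeps the last). The fingers move at their own pace and stop on an object; squeeze is the grip in N (left out, the last holds). Time passes only in rows, so rows that do not move let the fingers close. The tool returns the time, the measured TCP pose, the force, the opening and the grip force at its end. only (a regular expression) keeps the lines of the reply that match it, lines (a string "A,B") keeps lines A to B, and quiet returns only ok. Input that does not fit is refused with a message, and nothing moves.
- r.observe(): the state, without advancing time (a new reading comes with each control period).
- read_camera(name): name is "scene" or "top"; returns (picture, depth): 400x640x3 uint8, red, green, blue; 400x640 float32, m along the optical axis (not along the pixel's ray), 0 where there is no reading.
- camera_params(name): a dict with "mtx" (3x3 intrinsics, pixels), "origin" and "rotation" of the camera in the world. Camera axes: x right, y down, z forward; pixel columns grow to the right and rows downward; lengths in m; the calibration is good to about 2 mm. A picture is of the moment at which its call begins. camera_params takes no time and is no camera call.
- hand_in(): hands the job in; it is judged then, once.
The state is a dict: "t": time; "q": joint angles; "joint_vel": joint speeds; "tau": joint torques, N m; "tool_pos": TCP position; "tool_rot": TCP orientation; "ft_force": force on the tool from outside, world axes, zero at the start; "torque": the same for the moment, N m; "grip_width": finger opening in m; "grip_force": force on a finger pad.
Only numpy, scipy, OpenCV 4.12 (cv2) and the standard library are available. Lean on these libraries where they do the work, as an engineer would, in place of code of your own. Each camera call takes 0.05 s, during which the arm holds its last target. There are 200 camera calls.

## Working session

There is one attempt and no reset: what is moved stays moved. The work goes in short steps, Python scripts to look and compute and a tool call to move; the robot and the scene stay as the last step left them, time stands still between calls to the robot, and variables do not carry over. Pictures are saved under pics/ and viewed, at most 10 in all, crops included, and the job is handed in when it is done.

```bash
mkdir -p pics; cat > h.py <<'E'
import numpy as np,cv2
from cell import r,read_camera,camera_params
def cloud(name):
    im,d=read_camera(name);p=camera_params(name);K=np.array(p['mtx']);R=np.array(p['rotation']);o=np.array(p['origin'])
    v,u=np.mgrid[:400,:640]
    c=np.stack([(u-K[0,2])/K[0,0]*d,(v-K[1,2])/K[1,1]*d,d],-1)
    P=c@R.T+o; P[d==0]=np.nan
    return im,P
E
python3 - <<'E'
from h import *
for n in("scene","top"):
    im,P=cloud(n);np.savez(n+'.npz',im=im,P=P);cv2.imwrite(f'pics/{n}0.png',im[...,::-1])
    p=camera_params(n);print(n,p['origin'],np.round(p['rotation'],3).tolist(),p['mtx'])
print(r.observe())
E
```

```text
Traceback (most recent call last):
  File "h.py", line 7, in cloud
    P=c@R.T+o; P[d==0]=np.nan
      ~^~~~
ValueError: matmul: Input operand 1 has a mismatch in its core dimension 0, with gufunc signature (n?,k),(k,m?)->(n?,m?) (size 4 is different from 3)
```

Rotation is a quaternion.

```bash
sed -i "s/R=np.array(p\['rotation'\])/R=Rotation.from_quat(p['rotation']).as_matrix()/; 1a from scipy.spatial.transform import Rotation" h.py
python3 - <<'E'
from h import *
for n in("scene","top"):
    im,P=cloud(n);np.savez(n+'.npz',im=im,P=P);cv2.imwrite(f'pics/{n}0.png',im[...,::-1])
    p=camera_params(n);print(n,p['origin'],np.round(p['rotation'],3).tolist(),p['mtx'])
print(r.observe())
E
```

```text
scene [ 1.41275892 -0.35320772  0.71583878] [0.725, 0.476, -0.271, -0.418] [[362.87563244   0.         323.83735103]
 [  0.         362.87563244 200.99831142]
 [  0.           0.           1.        ]]
top [0.26398824 0.02395686 1.928824  ] [0.712, -0.698, 0.057, -0.057] [[504.23333712   0.         330.42660434]
 [  0.         504.23333712 199.34016094]
 [  0.           0.           1.        ]]
{'t': 0.15, 'q': array([ 1.27028704e+00,  9.17270706e-02,  1.23162515e+00,  1.38833726e-05,
        1.81980020e+00, -5.66994118e-02]), 'joint_vel': array([-0.00021051, -0.00140938, -0.00474212,  0.002007  , -0.00066959,
       -0.00119514]), 'tau': array([ 2.25035634e-03, -4.59368527e+01, -4.18529141e+01,  2.11496535e-05,
        9.48204630e-03, -1.67987241e-05]), 'tool_pos': array([0.14478322, 0.58207875, 0.24937698]), 'tool_rot': array([ 1.21601497e-01,  9.92578696e-01, -7.66283477e-04, -1.45173341e-04]), 'ft_force': array([0.53920488, 0.25945849, 0.2839051 ]), 'torque': array([0.05197086, 0.05480711, 0.00134649]), 'grip_force': 0.0, 'grip_width': 0.08541803295364296}
```

View pics/scene0.png

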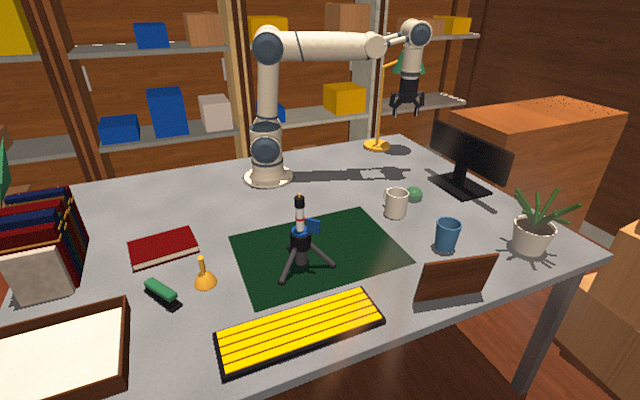

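View pics/top0.png

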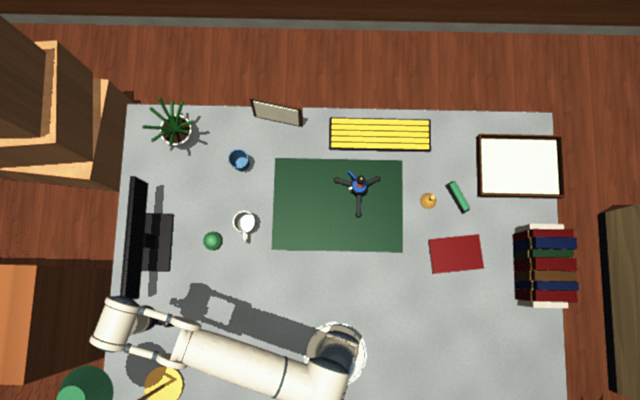

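The stand is at about (300,235) in the scene view and (360,185) in the top view. The other objects are well clear of it. I'll zoom in and measure.

```bash
python3 - <<'E'
from h import *
S=np.load('scene.npz');T=np.load('top.npz')
a=cv2.resize(S['im'][185:265,270:340],None,fx=7,fy=7,interpolation=0)
b=cv2.resize(T['im'][165:220,330:385],None,fx=5,fy=5,interpolation=0)
c=np.zeros((560,490+275,3),np.uint8);c[:,:490]=a;c[:275,490:]=b
cv2.imwrite('pics/crop0.png',c[...,::-1])
P=S['P'];im=S['im']
for v in range(192,246,1): print(v,im[v,300],np.round(P[v,300],3))
for n,D in(('S',S),('T',T)):
    P=D['P'];im=D['im'].astype(int);m=(P[...,0]>.4)&(P[...,0]<.8)&(abs(P[...,1]+.08)<.2)
    blue=m&(im[...,2]>im[...,0]+50)&(P[...,2]>.1)
    Q=P[blue];print(n,len(Q));
    hi=Q[Q[:,2]>.145];print('blade',np.round(hi[::max(1,len(hi)//15)],3).tolist())
    dk=m&(P[...,2]>.19);print('head',dk.sum(),np.round(P[dk].mean(0),4),np.round(np.nanmin(P[dk],0),3),np.round(np.nanmax(P[dk],0),3))
E
```

```text
192 [186 174 167] [0.192 0.079 0.005]
193 [218 186 163] [0.207 0.074 0.009]
194 [187 154 127] [ 0.602 -0.066  0.238]
195 [114  90  68] [ 0.608 -0.068  0.238]
196 [109  78  35] [ 0.616 -0.071  0.24 ]
197 [87 63 41] [ 0.616 -0.072  0.237]
198 [55 52 53] [ 0.623 -0.074  0.238]
199 [46 39 40] [ 0.625 -0.075  0.236]
200 [32 30 30] [ 0.627 -0.076  0.234]
201 [34 28 33] [ 0.628 -0.076  0.232]
202 [27 23 26] [ 0.626 -0.076  0.228]
203 [32 29 28] [ 0.624 -0.075  0.223]
204 [38 30 33] [ 0.627 -0.076  0.222]
205 [26 31 30] [ 0.626 -0.076  0.218]
206 [27 22 23] [ 0.626 -0.076  0.215]
207 [20 21 20] [ 0.625 -0.076  0.211]
208 [73 70 68] [ 0.625 -0.076  0.208]
209 [152 147 139] [ 0.624 -0.075  0.204]
210 [188 180 169] [ 0.626 -0.076  0.203]
211 [177 172 159] [ 0.626 -0.076  0.199]
212 [171 168 156] [ 0.623 -0.075  0.194]
213 [179 171 159] [ 0.623 -0.075  0.191]
214 [173 167 156] [ 0.621 -0.075  0.187]
215 [175 168 158] [ 0.626 -0.077  0.187]
216 [175 172 157] [ 0.623 -0.076  0.181]
217 [180 178 165] [ 0.624 -0.076  0.179]
218 [173 164 153] [ 0.622 -0.076  0.175]
219 [163 101  93] [ 0.628 -0.078  0
[... 1573 characters left out ...]
, [0.654, -0.041, 0.163], [0.65, -0.034, 0.164], [0.647, -0.037, 0.181], [0.648, -0.041, 0.173], [0.648, -0.044, 0.175], [0.645, -0.038, 0.172], [0.644, -0.041, 0.175], [0.645, -0.045, 0.172], [0.643, -0.041, 0.167], [0.642, -0.045, 0.171], [0.64, -0.048, 0.179], [0.64, -0.045, 0.165], [0.636, -0.048, 0.18], [0.638, -0.052, 0.175], [0.633, -0.048, 0.177], [0.634, -0.052, 0.173], [0.636, -0.056, 0.167], [0.632, -0.052, 0.166], [0.631, -0.056, 0.171], [0.631, -0.059, 0.171], [0.627, -0.055, 0.174], [0.627, -0.059, 0.175], [0.627, -0.063, 0.174], [0.625, -0.059, 0.165], [0.625, -0.057, 0.146], [0.624, -0.06, 0.155]]
head 62 [ 0.6083 -0.0751  0.2334] [ 0.596 -0.087  0.193] [ 0.622 -0.063  0.246]
```

View pics/crop0.png

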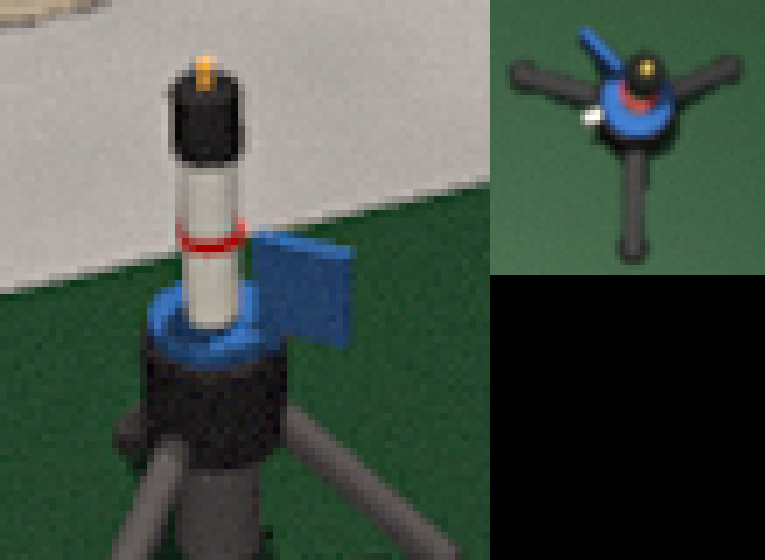

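The crop shows the red ring at roughly row 220, col 300 of the scene view. The blade points along about +42° and the steel pin sits on the +y side. Next I'll fit the axis, the ring offset (subpixel, using the head's lower edge at a known 0.205 m as the reference) and the blade and pin angles.

```bash
python3 - <<'E'
from h import *
from scipy.optimize import least_squares,brentq
print('tip',r.tip_reach if not callable(r.tip_reach) else r.tip_reach())
ims=[];Ps=[]
for i in range(5):
    im,P=cloud('scene');ims.append(im.astype(float));Ps.append(P)
im=np.mean(ims,0);P=np.nanmean(Ps,0)
p=camera_params('scene');K=np.array(p['mtx']);R=Rotation.from_quat(p['rotation']).as_matrix();o=np.array(p['origin'])
def proj(X,K=K,R=R,o=o):
    c=(np.asarray(X)-o)@R; return c[...,:2]/c[...,2:]*[K[0,0],K[1,1]]+K[:2,2]
# silhouette centre of column: rows 212-217, aluminium vs background unclear -> use depth points
x=P[...,0];z=P[...,2];box=(abs(x-.615)<.03)&(abs(P[...,1]+.073)<.03)
A=P[box&(z>.14)&(z<.164)];A=A[A[:,0]<.63]
H=P[box&(z>.208)&(z<.228)]
def res(c): return np.r_[np.hypot(*(A[:,:2]-c).T)-.011,np.hypot(*(H[:,:2]-c).T)-.014]
f=least_squares(res,[.613,-.073],loss='soft_l1',f_scale=.001);c=f.x;print('axis scene',c,len(A),len(H),np.std(f.fun))
# head silhouette: dark columns rows 201-206
g=im[201:207,285:316,1].mean(0);print('head row g',g.round().tolist())
T=np.load('top.npz');Q=T['P']
# top camera stud / head colours
t=T['im'][165:200,345:375].astype(int)
stud=(t[...,0]>t[...,2]+60)&(t[...,1]>90);v,u=np.nonzero(stud)
pt=camera_params('top');Kt=np.array(pt['mtx']);Rt=Rotation.from_quat(pt['rotation']).as_matrix();ot=np.array(pt['origin'])
def ray(u,v,zz):
    d=Rt@np.array([(u-Kt[0,2])/Kt[0,0],(v-Kt[1,2])/Kt[1,1],1]);return ot+d*(zz-ot[2])/d[2]
print('stud px',u.mean()+345,v.mean()+165,len(u),ray(u.mean()+345,v.mean()+165,.243))
# pin
m=(T['im'].min(2)>150);m[:170]=0;m[200:]=0;m[:,:335]=0;m[:,375:]=0;v,u=np.nonzero(m)
q=ray(u.mean(),v.mean(),.13);print('pin',q,len(u),np.degrees(np.arctan2(*(q[:2]-c)[::-1])))
# subpixel edges
view=(o[:2]-c);view/=np.linalg.norm(view)
out=[]
for col in range(297,304):
    G=im[:,col,1]
    al=G[211:218].mean();al2=G[223:228].mean();dk=G[202:206].mean()
    e_head=206+np.clip((al-G[206:211])/(al-dk),0,1).sum()-.5
    rd=G[220]; ring=np.clip((al2-G[221:223])/(al2-min(rd,8)),0,1).sum(); top=np.clip((al-G[218:220])/(al-min(rd,8)),0,1).sum()
    e_rb=221+ring-.5; e_rt=220-top-.5
    def zat(row,rad):
        def h(zz):
            a=np.linspace(-1.2,1.2,241)
            b=np.arctan2(view[1],view[0])+a
            uv=proj(np.c_[c[0]+rad*np.cos(b),c[1]+rad*np.sin(b),np.full(241,zz)])
            i=np.argsort(uv[:,0]);return np.interp(col,uv[i,0],uv[i,1])-row
        return brentq(h,.1,.3)
    out.append([col,zat(e_head,.014),zat(e_rt,.0135),zat(e_rb,.0135)])
print(np.round(out,4))
for D,n in((np.load('scene.npz'),'S'),(T,'T')):
    B=D['P'];I=D['im'].astype(int);bl=(I[...,2]>I[...,0]+50)&(B[...,2]>.14)&(abs(B[...,0]-.63)<.06)&(abs(B[...,1]+.06)<.06)
    q=B[bl][:,:2]-c;rr=np.hypot(*q.T);q=q[(rr>.03)];print(n,'blade ang',np.degrees(np.median(np.arctan2(q[:,1],q[:,0]))),rr.max())
E
```

```text
tip 0.019
axis scene [ 0.61293413 -0.07439671] 57 61 0.0005887520240008131
head row g [170.0, 169.0, 170.0, 170.0, 170.0, 170.0, 172.0, 175.0, 186.0, 111.0, 16.0, 24.0, 30.0, 30.0, 31.0, 29.0, 29.0, 23.0, 10.0, 90.0, 164.0, 177.0, 173.0, 171.0, 170.0, 170.0, 170.0, 170.0, 169.0, 169.0, 170.0]
stud px 360.8333333333333 178.16666666666666 6 [ 0.61246656 -0.07565839  0.243     ]
pin [ 0.59910725 -0.04294692  0.13      ] 8 113.73266439246903
[[2.970e+02 2.083e-01 1.741e-01 1.679e-01]
 [2.980e+02 2.077e-01 1.740e-01 1.684e-01]
 [2.990e+02 2.082e-01 1.741e-01 1.680e-01]
 [3.000e+02 2.082e-01 1.739e-01 1.682e-01]
 [3.010e+02 2.074e-01 1.740e-01 1.678e-01]
 [3.020e+02 2.077e-01 1.743e-01 1.670e-01]
 [3.030e+02 2.076e-01 1.742e-01 1.654e-01]]
S blade ang 39.43573131135534 0.060542038455692455
T blade ang 46.42088889902229 0.0560684390882711
```

>>> step_hand:
  rows: {"ticks":[[0,0,-0.008,0,0,0.166],[0,0,-0.008,0,0,0.166],[0,0,-0.008,0,0,0.166],[0,0,-0.008,0,0,0.166],[0,0,-0.008,0,0,0.166],[0,0,-0.008,0,0,0.166],[0,0,-0.008,0,0,0.166],[0,0,0,0,0,0.166]]}
  jaw: 0.085
  squeeze: 60

```text
t: 1.4
tool_pos: [0.1449, 0.5824, 0.3073]
tool_rot: [0.709, 0.705, 0.001, -0.0]
ft_force: [-0.3, 0.1, -0.0]
grip_width: 0.0849
grip_force: 0.0
```

>>> step_hand:
  rows: {"ticks":[[-0.047,0.033,0,0,0,0],[-0.047,0.033,0,0,0,0],[-0.047,0.033,0,0,0,0],[-0.047,0.033,0,0,0,0],[-0.047,0.033,0,0,0,0],[-0.047,0.033,0,0,0,0],[-0.047,0.033,0,0,0,0],[-0.047,0.033,0,0,0,0]]}

```text
t: 2.4
tool_pos: [0.4092, 0.2043, 0.3065]
tool_rot: [0.707, 0.707, 0.0, 0.0]
ft_force: [-0.2, 1.2, 0.5]
grip_width: 0.0852
grip_force: 0.0
```

>>> step_hand:
  rows: {"ticks":[[-0.047,0.034,0,0,0,0],[-0.047,0.034,0,0,0,0],[-0.047,0.034,0,0,0,0],[-0.047,0.034,0,0,0,0],[-0.047,0.034,0,0,0,0],[-0.046,0.034,0,0,0,0],[0,0,0,0,0,0],[0,0,0,0,0,0]]}

```text
t: 3.4
tool_pos: [0.6121, -0.0751, 0.3061]
tool_rot: [0.708, 0.707, -0.0, -0.0]
ft_force: [-0.0, -0.3, 0.6]
grip_width: 0.0853
grip_force: 0.0
```

```bash
python3 -c "
from h import *
print(Rotation.from_quat(r.observe()['tool_rot']).as_matrix().round(3))"
```

```text
[[ 0.001  1.    -0.001]
 [ 1.    -0.001  0.001]
 [ 0.001 -0.001 -1.   ]]
```

>>> step_hand:
  rows: {"ticks":[[0,0,0.03,0,0,0],[0,0,0.03,0,0,0],[0,0,0.018,0,0,0],[0,0,0.011,0,0,0],[0,0,0,0,0,0]]}

```text
t: 4.03
tool_pos: [0.6119, -0.0748, 0.2173]
tool_rot: [0.707, 0.707, -0.0, -0.0]
ft_force: [-0.8, -0.3, 0.6]
grip_width: 0.0849
grip_force: 0.0
```

>>> step_hand:
  rows: {"ticks":[[0,0,0,0,0,0],[0,0,0,0,0,0],[0,0,0,0,0,0],[0,0,0,0,0,0],[0,0,0,0,0,0],[0,0,0,0,0,0],[0,0,0,0,0,0],[0,0,0,0,0,0]]}
  jaw: 0
  squeeze: 50

```text
t: 5.03
tool_pos: [0.6128, -0.0753, 0.218]
tool_rot: [0.707, 0.707, 0.001, 0.001]
ft_force: [5.2, -0.2, 4.8]
grip_width: 0.0268
grip_force: 49.4
```

```bash
python3 - <<'E'
from h import *
o=r.observe();print(o['tool_pos'],o['ft_force'],o['torque'])
im,P=cloud('scene');b,Q=cloud('top')
c=np.zeros((560,790,3),np.uint8);c[:,:490]=cv2.resize(im[185:265,270:340],None,fx=7,fy=7,interpolation=0);c[:300,490:]=cv2.resize(b[155:215,330:390],None,fx=5,fy=5,interpolation=0)
cv2.imwrite('pics/g1.png',c[...,::-1])
E
```

```text
[ 0.61275172 -0.07528401  0.21800315] [ 5.15818128 -0.16708806  4.84417727] [-0.08788938 -0.73466327  0.00857445]
```

View pics/g1.png

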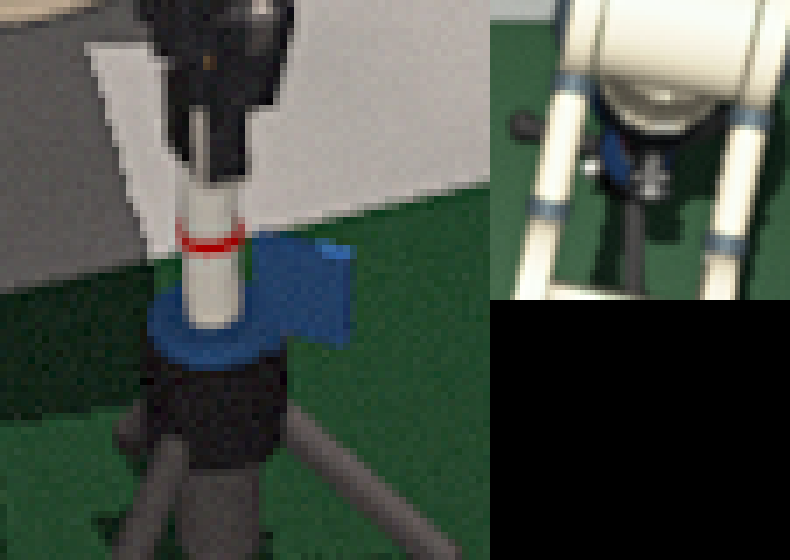

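Grip is good: 26.8 mm opening, 49 N, ring still visible at row ~219, and the blade is ahead of the finger. I'll push down most of the way.

>>> step_hand:
  rows: {"ticks":[[0,0.0008,0.005,0,0,0],[0,0,0.007,0,0,0],[0,0,0.007,0,0,0],[0,0,0.006,0,0,0],[0,0,0.004,0,0,0],[0,0,0.002,0,0,0],[0,0,0,0,0,0],[0,0,0,0,0,0]]}

```text
t: 6.12
tool_pos: [0.6128, -0.0753, 0.187]
tool_rot: [0.707, 0.707, -0.0, 0.0]
ft_force: [1.5, -1.2, 5.4]
grip_width: 0.027
grip_force: 49.4
```

```bash
cat > m.py <<'E'
from h import *
import sys
ims=[cloud('scene')[0].astype(float) for _ in range(3)];im=np.mean(ims,0)
o=r.observe();print(o['tool_pos'],o['ft_force'],o['torque'],o['grip_width'],o['t'])
np.save(sys.argv[1]+'.npy',im)
for v in range(212,240): print(v,im[v,299:303].mean(0).round().tolist())
cv2.imwrite('pics/%s.png'%sys.argv[1],cv2.resize(im[190:260,265:345].astype(np.uint8),None,fx=8,fy=8,interpolation=0)[...,::-1])
E
python3 m.py g2
```

```text
[ 0.61278504 -0.07529046  0.1869901 ] [ 0.97201887 -0.39866265  5.16638681] [-0.11042535 -0.26335615  0.0302792 ] 0.026895100598496667 6.275
212 [59.0, 56.0, 55.0]
213 [57.0, 53.0, 54.0]
214 [58.0, 55.0, 55.0]
215 [61.0, 57.0, 56.0]
216 [56.0, 52.0, 52.0]
217 [57.0, 54.0, 53.0]
218 [58.0, 56.0, 55.0]
219 [59.0, 56.0, 56.0]
220 [77.0, 71.0, 69.0]
221 [131.0, 123.0, 116.0]
222 [167.0, 159.0, 149.0]
223 [176.0, 169.0, 159.0]
224 [172.0, 166.0, 155.0]
225 [172.0, 166.0, 154.0]
226 [172.0, 168.0, 157.0]
227 [173.0, 174.0, 162.0]
228 [164.0, 124.0, 115.0]
229 [164.0, 12.0, 8.0]
230 [177.0, 85.0, 77.0]
231 [131.0, 103.0, 110.0]
232 [32.0, 63.0, 95.0]
233 [26.0, 52.0, 86.0]
234 [33.0, 61.0, 97.0]
235 [38.0, 68.0, 109.0]
236 [35.0, 67.0, 108.0]
237 [30.0, 47.0, 77.0]
238 [24.0, 18.0, 15.0]
239 [26.0, 24.0, 24.0]
```

View pics/g2.png

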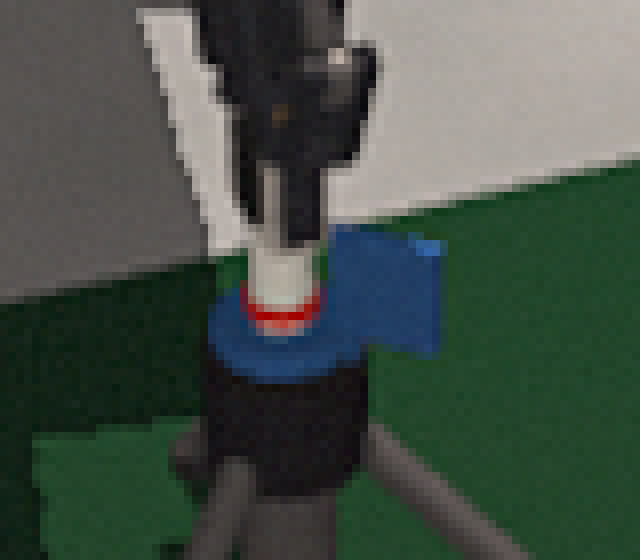

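The ring is now a little above the hub, with a sliver of aluminium at row ~231. Computing the gap against the hub edge.

```bash
cat > gap.py <<'E'
from h import *
from scipy.optimize import brentq
import sys
p=camera_params('scene');K=np.array(p['mtx']);R=Rotation.from_quat(p['rotation']).as_matrix();o=np.array(p['origin']);c=np.array([.6128,-.0753])
def zat(col,row,rad):
    d=R@np.array([(col-K[0,2])/K[0,0],(row-K[1,2])/K[1,1],1]);w=o[:2]-c
    t=np.roots([d[:2]@d[:2],2*w@d[:2],w@w-rad**2]).real.min();return o[2]+t*d[2]
im=np.load(sys.argv[1]+'.npy')
for col in range(298,304):
    x=im[:,col];g=x[:,1];al=g[223:226].mean()
    i=int(sys.argv[2]) # pure red row
    rt=i-.5-np.clip((al-g[i-2:i])/(al-5),0,1).sum(); rb=i+.5+np.clip((al-g[i+1:i+2])/(al-5),0,1).sum()
    hub=i+1.5+np.clip((x[i+2:i+4,0]-30)/(175-30),0,1).sum()
    print(col,np.round([zat(col,rt,.0135),zat(col,rb,.0135),zat(col,hub,.011)],4))
# hub front rim (z=.130,r=.026) row prediction check vs blue->black side edge (bottom of hub z=.120)
E
python3 gap.py g2 229
```

```text
298 [0.1438 0.138  0.1316]
299 [0.1437 0.1378 0.1315]
300 [0.1434 0.1373 0.1313]
301 [0.1428 0.1374 0.131 ]
302 [0.1427 0.1363 0.1306]
303 [0.1429 0.1341 0.1291]
```

>>> step_hand:
  rows: {"ticks":[[0,0,0.002,0,0,0],[0,0,0.0015,0,0,0],[0,0,0,0,0,0],[0,0,0,0,0,0]]}

```text
t: 6.78
tool_pos: [0.6128, -0.0753, 0.1835]
tool_rot: [0.707, 0.707, -0.0, 0.0]
ft_force: [0.6, -0.4, 5.5]
grip_width: 0.0268
grip_force: 49.4
```

```bash
python3 m.py g3 | grep -v '^21'; python3 - <<'E'
import sys;sys.argv=['','g3','230']
exec(open('gap.py').read())
for col in range(290,312,2):
    B=im[234:242,col,2];print(col,B.round().tolist(),zat(col,237.1,.026).round(4))
E
```

```text
[ 0.61277458 -0.07530182  0.18353168] [ 0.67935604 -0.52790873  5.55284995] [-0.02739015 -0.25992761 -0.02331896] 0.026798616260699876 6.925
220 [58.0, 54.0, 54.0]
221 [76.0, 71.0, 68.0]
222 [127.0, 118.0, 112.0]
223 [167.0, 159.0, 149.0]
224 [174.0, 167.0, 156.0]
225 [172.0, 166.0, 155.0]
226 [172.0, 167.0, 155.0]
227 [171.0, 168.0, 157.0]
228 [174.0, 174.0, 162.0]
229 [164.0, 126.0, 116.0]
230 [169.0, 21.0, 12.0]
231 [145.0, 27.0, 39.0]
232 [62.0, 51.0, 81.0]
233 [22.0, 56.0, 90.0]
234 [32.0, 61.0, 98.0]
235 [36.0, 68.0, 108.0]
236 [36.0, 68.0, 109.0]
237 [30.0, 49.0, 78.0]
238 [24.0, 17.0, 15.0]
239 [29.0, 26.0, 27.0]
298 [0.1402 0.1331 0.1305]
299 [0.1402 0.1333 0.1303]
300 [0.14   0.1331 0.13  ]
301 [0.1394 0.1325 0.1292]
302 [0.1393 0.1317 0.1285]
303 [0.1396 0.1303 0.1259]
290 [24.0, 24.0, 24.0, 27.0, 24.0, 18.0, 20.0, 23.0] 0.1059
292 [66.0, 31.0, 18.0, 25.0, 20.0, 25.0, 24.0, 23.0] 0.1158
294 [100.0, 98.0, 68.0, 22.0, 23.0, 26.0, 22.0, 24.0] 0.1197
296 [97.0, 109.0, 90.0, 51.0, 21.0, 23.0, 28.0, 28.0] 0.1217
298 [98.0, 110.0, 111.0, 81.0, 11.0, 24.0, 22.0, 27.0] 0.1226
300 [99.0, 109.0, 112.0, 81.0, 18.0, 26.0, 23.0, 28.0] 0.1226
302 [96.0, 105.0, 103.0, 66.0, 17.0, 28.0, 23.0, 26.0] 0.1217
304 [102.0, 106.0, 84.0, 34.0, 25.0, 24.0, 25.0, 22.0] 0.1199
306 [98.0, 87.0, 49.0, 23.0, 25.0, 25.0, 28.0, 25.0] 0.1166
308 [91.0, 52.0, 20.0, 23.0, 22.0, 26.0, 17.0, 24.0] 0.1104
310 [47.0, 26.0, 19.0, 24.0, 20.0, 16.0, 19.0, 19.0] 0.1032
```

View pics/g3.png

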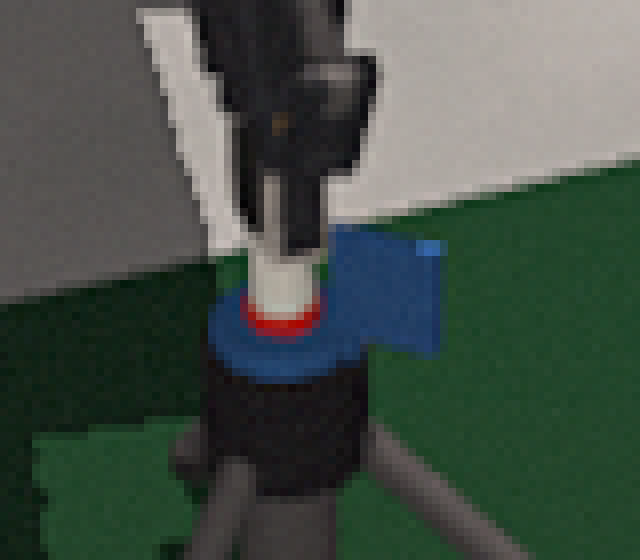

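About 1.4 mm remain: the ring's lower edge is near 0.1315 after correction. I'll finish the press, then start the swing.

>>> step_hand:
  rows: {"ticks":[[0,0,0.0014,0,0,0],[0,0,0,0,0,0],[0,0,0,0,0,0],[0,0,0,0,0,0]]}

```text
t: 7.42
tool_pos: [0.6128, -0.0753, 0.1822]
tool_rot: [0.708, 0.707, -0.0, 0.0]
ft_force: [1.1, -0.5, 5.3]
grip_width: 0.0273
grip_force: 49.4
```

```bash
python3 m.py g4 | sed -n '1p;17,23p'; python3 gap.py g4 230
```

```text
[ 0.612786   -0.07527663  0.18213162] [ 0.87310717 -0.01122032  4.65827938] [-0.0822694  -0.19739843  0.00792337] 0.026645182275707092 7.575
227 [172.0, 167.0, 156.0]
228 [172.0, 174.0, 162.0]
229 [167.0, 147.0, 136.0]
230 [169.0, 66.0, 56.0]
231 [157.0, 18.0, 19.0]
232 [90.0, 45.0, 73.0]
233 [18.0, 56.0, 91.0]
298 [0.1399 0.133  0.1294]
299 [0.1397 0.133  0.1293]
300 [0.1396 0.1329 0.1292]
301 [0.1391 0.1324 0.129 ]
302 [0.1383 0.1315 0.1279]
303 [0.1373 0.1301 0.1257]
```

>>> step_hand:
  rows: {"ticks":[[0,0,0,0,0,-0.06],[0,0,0,0,0,-0.1],[0,0,0,0,0,-0.1],[0,0,0,0,0,-0.1],[0,0,0,0,0,-0.1],[0,0,0,0,0,-0.1],[0,0,0,0,0,-0.06],[0,0,0,0,0,0]]}

```text
t: 8.57
tool_pos: [0.613, -0.0753, 0.1822]
tool_rot: [0.458, 0.889, 0.0, 0.0]
ft_force: [2.4, -0.3, 5.1]
grip_width: 0.0268
grip_force: 49.7
```

```bash
python3 m.py g5 | sed -n '1p;17,23p'; python3 gap.py g5 230
```

```text
[ 0.61297159 -0.0752497   0.18216311] [ 1.44023993 -0.42162793  5.18309987] [ 0.04101514 -0.34046335 -0.01959229] 0.026960188888215292 8.725
227 [173.0, 169.0, 158.0]
228 [175.0, 176.0, 165.0]
229 [168.0, 148.0, 137.0]
230 [169.0, 67.0, 58.0]
231 [157.0, 19.0, 19.0]
232 [91.0, 47.0, 72.0]
233 [16.0, 54.0, 89.0]
298 [0.1399 0.1329 0.1293]
299 [0.1398 0.1331 0.1293]
300 [0.1398 0.1328 0.1291]
301 [0.1392 0.1324 0.129 ]
302 [0.1383 0.1314 0.1279]
303 [0.1372 0.1301 0.1256]
```

View pics/g5.png

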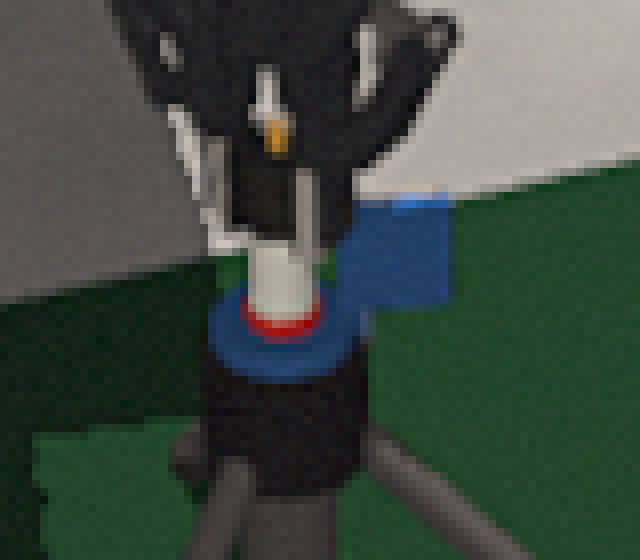

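Ring at the hub (±0.5 mm), z held through the swing, and the finger is pushing the blade as intended. Continuing toward the stop.

>>> step_hand:
  rows: {"ticks":[[0,0,0,0,0,-0.08],[0,0,0,0,0,-0.1],[0,0,0,0,0,-0.1],[0,0,0,0,0,-0.1],[0,0,0,0,0,-0.1],[0,0,0,0,0,-0.06],[0,0,0,0,0,0]]}

```text
t: 9.6
tool_pos: [0.6137, -0.0751, 0.1823]
tool_rot: [0.205, 0.979, 0.0, 0.001]
ft_force: [4.1, 1.2, 4.9]
grip_width: 0.027
grip_force: 60.6
```

```bash
python3 -c "
from h import *
o=r.observe();print(o['torque'],o['ft_force'])"
```

```text
[ 0.35489678 -1.45558151 -0.86634462] [4.10407943 1.18585594 4.9453844 ]
```

>>> step_hand:
  rows: {"ticks":[[0,0,0,0,0,-0.04],[0,0,0,0,0,-0.04],[0,0,0,0,0,0]]}

```text
t: 9.98
tool_pos: [0.6144, -0.0752, 0.1824]
tool_rot: [0.166, 0.986, 0.0, 0.002]
ft_force: [6.1, 0.3, 3.8]
grip_width: 0.0268
grip_force: 65.4
```

```bash
python3 -c "
from h import *
o=r.observe();print(o['torque'],o['ft_force'])"
python3 m.py g6 | sed -n '1p;17,23p'; python3 gap.py g6 230
```

```text
[ 0.27192503 -2.04662156 -1.20539528] [6.13473963 0.28351011 3.75126738]
[ 0.61441995 -0.07522805  0.18236118] [7.2665255  0.88981809 3.4152672 ] [ 0.2797699  -2.15574558 -1.15166433] 0.026846621909727832 10.125
227 [173.0, 170.0, 159.0]
228 [174.0, 177.0, 165.0]
229 [166.0, 144.0, 134.0]
230 [168.0, 55.0, 47.0]
231 [157.0, 20.0, 21.0]
232 [91.0, 46.0, 71.0]
233 [20.0, 56.0, 90.0]
298 [0.1401 0.1329 0.1294]
299 [0.1401 0.1329 0.1294]
300 [0.1398 0.133  0.1291]
301 [0.1392 0.1325 0.129 ]
302 [0.1383 0.1315 0.1279]
303 [0.1375 0.13   0.1257]
```

View pics/g6.png

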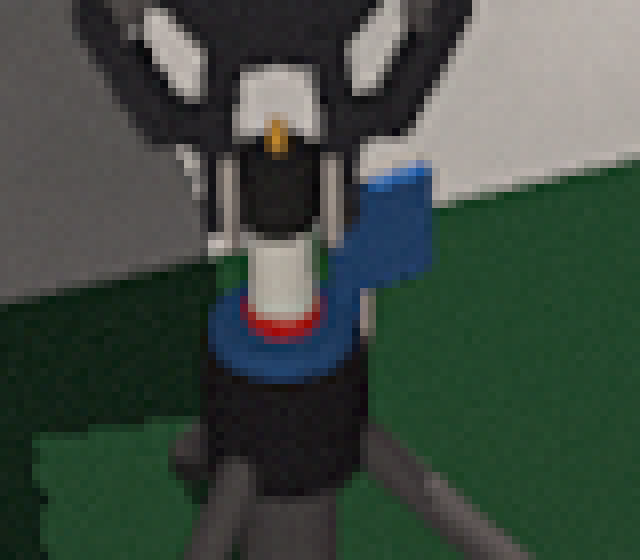

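Torque about z jumped to about −1.2 N m, far above the lever friction, and the blade visually meets the pin at (368,300) in the crop. I'll check the blade angle against its start with the same method.

```bash
python3 - <<'E'
from h import *
c=np.array([.6128,-.0753])
def ang(P,im):
    I=im.astype(int);bl=(I[...,2]>I[...,0]+50)&(P[...,2]>.14)&(abs(P[...,0]-.62)<.07)&(abs(P[...,1]+.05)<.07)
    q=P[bl];rr=np.hypot(*(q[:,:2]-c).T);q=q[(rr>.032)&(rr<.058)][:,:2]
    m=q.mean(0);d=np.linalg.svd(q-m)[2][0];d*=np.sign(d@(m-c))
    return np.degrees(np.arctan2(*(m-c)[::-1])),np.degrees(np.arctan2(d[1],d[0])),len(q)
S=np.load('scene.npz');T=np.load('top.npz');print(ang(S['P'],S['im']),ang(T['P'],T['im']))
im,P=cloud('scene');print(ang(P,im))
im,P=cloud('top');print(ang(P,im));print(r.observe()['t'])
E
```

```text
(np.float64(40.23102577693856), np.float64(44.651056153278475), 112) (np.float64(45.844315092973396), np.float64(38.27078035063441), 18)
(np.float64(93.68941304111492), np.float64(98.2227476342404), 94)
(np.float64(102.6680003150245), np.float64(124.05861340240655), 8)
10.225
```

The lever is stopped hard: it swung about 0.93 rad and contact torque is 20 times the friction. I'll ease the preload slightly, confirm the ring and blade stay put, and finish.

>>> step_hand:
  rows: {"ticks":[[0,0,0.0002,0,0,0.03],[0,0,0,0,0,0.03],[0,0,0,0,0,0],[0,0,0,0,0,0]]}

```text
t: 10.72
tool_pos: [0.6141, -0.0753, 0.1823]
tool_rot: [0.196, 0.981, 0.0, 0.002]
ft_force: [6.4, 0.2, 5.2]
grip_width: 0.027
grip_force: 59.1
```

```bash
python3 m.py g7 | sed -n '1p;17,23p'; python3 - <<'E'
from h import *
a,b=np.load('g6.npy'),np.load('g7.npy')
for n,i in(('g6',a),('g7',b)):
    x=i[208:228,300:325];m=(x[...,2]>x[...,0]+40);v,u=np.nonzero(m);print(n,len(u),u.mean()+300,u.max()+300,v.mean()+208)
E
```

```text
[ 0.61414263 -0.0752978   0.18230855] [6.62193742 1.07768531 5.10396521] [ 0.23241302 -1.62624044 -0.81977683] 0.026975127483484428 10.875
227 [174.0, 170.0, 158.0]
228 [175.0, 177.0, 166.0]
229 [166.0, 144.0, 134.0]
230 [168.0, 55.0, 47.0]
231 [158.0, 19.0, 20.0]
232 [90.0, 46.0, 72.0]
233 [18.0, 56.0, 89.0]
g6 158 312.61392405063293 318 219.04430379746836
g7 158 312.61392405063293 318 219.04430379746836
```

```bash
python3 -c "
from cell import hand_in
print(hand_in())"
```

```text
the job is handed in; nothing more can be done
None
```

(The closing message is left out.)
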